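# Open the jar rack's ratchet stop

## Robot

A 6-joint arm with a two-finger parallel gripper is mounted at the origin on the work surface. World frame = base frame: x ahead of the robot, y to its left, z up, the work surface at z = 0. Lengths are in m, angles in rad, forces in N, time in s.
With the tool pointing down it reaches from about 0.3 to 0.775 m from the base axis. Payload 14.6 kg.
Tool frame: the origin (TCP) lies at the centre of the arm's flange, where the gripper is bolted on; the fingertips stand 199 mm ahead of it and the grasp point (between the pads) lies 180 mm ahead of it; z points along the fingers, y is the line along which they close (so a half turn about z gives the same grasp; the last joint's range is limited). The gripper opens to 94 mm and grips with 3 to 60 N. Pads are 16 mm wide; open, the fingers measure 119 mm over their backs; the gripper's body (75 mm by 177 mm) begins 78 mm behind the grasp point.
Start: joints at [1.038, 0.3, 1.521, -0, 1.321, -0.067], TCP at [0.247, 0.491, 0.405] pointing down, gripper open.
Joint ranges: [-3.03, 3.03], [-0.79, 2.21], [0.23, 2.52], [-1.04, 4.18], [0, 3.07], [-2.55, 2.55]. Speed limits (rad/s): [2.22, 2.22, 2.57, 3.14, 3.14, 3.14].

## Interface

Orientations are given as [roll, pitch, yaw] about the fixed x, y, z axes, in that order (R = Rz(yaw) Ry(pitch) Rx(roll)).
In Python, from station import ctrl gives the robot as it stands. The module is installed in compiled form; this text tells all that it offers.
- The arm moves only by the tool servo_tool, never from a script. Its argument "motion" is a list of rows, each a list of 5 numbers: the closure, from 0 (fully open) to 1 (shut), then the shift along the world's x, y, z in cm, then the turn about the world's z in degrees. A call has 1 to 20 rows; each row is the pose to reach, as a shift and turn from the pose commanded when the call began; what a row does not reach only later rows make up. A row lasts 1/8 s, in which the tool goes at most 62.5 mm and 10.7 degrees, less where a joint would pass 70% of its speed; a pose out of reach is approached as far as the arm can. A call with a gripper value outside its range is refused whole. The fingers move at their own pace and stop on an object; "squeeze" is the grip in N (left out, the last holds). Time passes only in rows, so rows that repeat a pose let the fingers close. It gives the time, the measured TCP pose, the force, the opening and the grip force at its end, in the units of the state.
- ctrl.get_obs(): the state, without advancing time (a new reading comes with each control period).
- ctrl.camera(name): name is "scene" or "top" or "wrist"; returns a dict with "image" (384x512x3 uint8, red, green, blue), "fx", "fy", "cx", "cy" (pixels), "dist" ([k1, k2, p1, p2, k3] as OpenCV has them; the pictures are not rectified), "camera_from_world" (4x4, takes a point from world to camera coordinates); the wrist camera has in their place "hand_eye" (4x4, takes a point from camera to tool coordinates, whose origin is the TCP and whose axes are the flange's). Camera axes: x right, y up, looking along -z (the intrinsics and any distortion apply to the point x, -y, -z); pixel columns grow to the right and rows downward; lengths in m; the calibration is good to about 2 mm. A picture is of the moment at which its call begins: read the wrist's pose just before it. There is no depth.
- ctrl.hand_in(): hands the job in; it is judged then, once.
The state is a dict: "time_s": time; "qpos": joint angles; "joint_vel": joint speeds; "tau": joint torques, N m; "ee_pos": TCP position; "eef_rot": TCP orientation; "force": force on the tool from outside, world axes, zero at the start; "moment": the same for the moment, N m; "grip_width": finger opening in m; "grip_force": force on a finger pad.
Only numpy, scipy, OpenCV 4.12 (cv2) and the standard library are available. Lean on these libraries where they do the work, as an engineer would, in place of code of your own. Each camera call takes 0.05 s, during which the arm holds its last target. There are 200 camera calls.

## Task

The jar rack on the buffet needs room for more jars: with closed fingertips press down the black release pad on the sliding stop, and keeping it pressed push the stop fully back along its bar, away from the jars, until it reaches the end of its travel. Then let the pad spring up again and leave the rack untouched. It is all fingertip work: nothing is gripped, and the jars and the sauce bottle are not lifted or shifted.

Things in the scene. Friction and masses are not known exactly. Their poses are not given: they have to be found in the camera images.
- rack: Wooden jar rack, fixed to the table; origin on the table surface, z up. Its y axis runs along the steel ratchet bar: +y is 'back', the way the stop opens, away from the jars. Its foot board covers x -65 to 95 mm, y -290 to 130 mm and is 12 mm thick; the jars' lane lies about x = -10 mm, the wooden fixed end (97 mm high) at y = -284 mm. The bar (14 mm wide, top 58 mm above the table) lies over x = 60 mm; the dark steel block at its back end (y 112 to 128 mm) is 68 mm high.
- jaw (a joint): Position of the sliding stop in m: 0 nearest the jars, 0.14 fully back (hard end stop), along rack +y. At value q the pad's middle is at rack x = 60 mm, y = -80 mm + q. Starts at 0.015 to 0.06. Slides with about 2 N of friction while the release is pressed; otherwise a pawl between the bar's teeth (12 mm apart, 8 mm of play) locks it both ways. From 0.133 up the pawl finds the last gap.
- release (a joint): How far the release pad is pressed down, in m: about 0 up (locked), 0.009 fully down, where it meets a stop. It unlocks once pressed 4 mm; press it 6 mm or more to be sure. Sprung: about 4 N starts it, about 8 N holds it fully down; it springs up and locks again when let go.
- release_top (a point): Middle of the top face of the black release pad (50 mm across the bar, 46 mm along it), 85 mm above the table when up. It travels with the stop and goes straight down when pressed. Toward the jars, the stop's upright aluminium jaw plate (8 mm thick, 135 mm across, over the lane) has its near face 36 mm from this point and its top 105 mm above the table; on the back side stands the push lug.
- lug_face (a point): On the stop's grey push lug (54 mm across the bar, 12 mm thick, top 105 mm above the table): the middle of its face that looks at the pad, 10 mm below its top and 29 mm from the pad's middle. A fingertip on the pad pushes the stop back against this face (or carries it by friction on the pad).
- jar_a_mid (a point): Centre (half-way up) of a closed glass jar, 64 mm across, 100 mm high, standing loose in the lane by the fixed end.
- jar_b_mid (a point): Centre of a like jar, standing loose in the lane between jar a and the stop.
- jar_c_mid (a point): Centre of a third like jar, waiting on the table just past the back (+y) end of the rack.
- sauce_mid (a point): Centre of a white sauce bottle, 54 mm across, 140 mm high, standing on the table on the far (+x) side of the rack, at least 60 mm clear of the bar.
Not all that is in view belongs to the job. Leave any green look-alike of the part that bears jar_b_mid alone. What is shaped like the part that bears jar_a_mid but red is not meant.

How it is judged:
On the way, in this order (a step that is already met when the one before it is completed fails the run):
1. the release pad is pressed at least 4.5 mm while the stop is still near its start (value of joint release above 0.0045 m and value of joint jaw below 0.085 m), for 0.1 s.
2. the stop passes the last third of its travel with the release pad still pressed (value of joint release above 0.003 m and value of joint jaw above 0.1 m), for 0.1 s.
At the end, for the whole second after the job is handed in: The stop is within 8 mm of the back end of its travel, at rest, the release pad is up again (within 1.2 mm), and the jars and the sauce bottle stand upright within 20 mm of where they began (value of joint jaw above 0.132 m and value of joint release below 0.0012 m and velocity of joint jaw below 0.01 m/s and distance of each of jar_a_mid, jar_b_mid, jar_c_mid, sauce_mid from where it was at the start of the episode below 0.02 m and angle between each of jar_a_mid, jar_b_mid, jar_c_mid, sauce_mid's own z axis and vertical below 0.15 rad); the robot touches nothing.
It fails at once if a jar or the sauce bottle is moved by more than 20 mm, lifted or carried (distance of any of jar_a_mid, jar_b_mid, jar_c_mid, sauce_mid from where it was at the start of the episode above 0.02 m).
It fails at once if a jar or the sauce bottle is tipped by more than 17 degrees (angle between any of jar_a_mid, jar_b_mid, jar_c_mid, sauce_mid's own z axis and vertical above 0.3 rad).
It also fails if it takes over 35 s, if anything falls off the work surface, if the arm or the gripper's body presses on something with over 40 N, if the wrist force passes 120 N, or if a joint passes its speed limit or range.

## Working session

There is one attempt and no reset: what is moved stays moved. The work goes in short steps, Python scripts to look and compute and a tool call to move; the robot and the scene stay as the last step left them, time stands still between calls to the robot, and variables do not carry over. Pictures are saved under pics/ and viewed, at most 10 in all, crops included, and the job is handed in when it is done.

Besides the shell and the picture viewer there is one more tool, called as name(argument=value, ...) on one line, values as JSON. servo_tool: Moves the arm, as the interface text tells. Its arguments: {"type":"object","properties":{"motion":{"type":"array","items":{"type":"array","items":{"type":"number"}}},"squeeze":{"type":"number"}},"required":["motion"]}

```bash
mkdir -p pics; python3 - <<'E'
from station import ctrl
import cv2,pickle
d={}
for n in("scene","top"):
    c=ctrl.camera(n);d[n]=c;cv2.imwrite(f"pics/{n}0.png",c["image"][:,:,::-1])
    print(n,c["fx"],c["dist"],c["camera_from_world"])
pickle.dump(d,open("c.pkl","wb"));o=ctrl.get_obs();print(o)
E
```

```text
scene 476.29117376968935 [-0.12601462  0.          0.          0.          0.        ] [[ 0.14146915  0.9898949   0.00972424 -0.0251871 ]
 [-0.55772941  0.0715836   0.82693028  0.27716517]
 [ 0.81787797 -0.12240863  0.56222037 -1.95845572]
 [ 0.          0.          0.          1.        ]]
top 448.8607046958543 [-0.06862003  0.          0.          0.          0.        ] [[ 0.0236946  -0.99958563  0.016344   -0.07627161]
 [ 0.98321554  0.02625866  0.18054826 -0.61084571]
 [-0.18090262  0.01179166  0.98343032 -1.23986223]
 [ 0.          0.          0.          1.        ]]
{'time_s': 0.1, 'qpos': array([ 1.03840759e+00,  3.00418476e-01,  1.52148312e+00, -5.22769638e-06,
        1.32070017e+00, -6.66083693e-02]), 'joint_vel': array([ 1.20363546e-05, -7.27458043e-04, -1.93405525e-03, -1.69003852e-03,
       -2.00838445e-04, -7.46668279e-05]), 'tau': array([ 7.53161476e-04, -5.32648444e+01, -3.53291309e+01,  7.08883186e-02,
        2.34241365e-02, -4.59879004e-05]), 'ee_pos': array([0.24701266, 0.49138789, 0.40415653]), 'eef_rot': array([-3.14058544e+00, -6.21129266e-05,  2.67581355e+00]), 'force': array([-0.21760346,  1.21948452,  0.13296795]), 'moment': array([ 0.00012677, -0.00607724,  0.01673421]), 'grip_force': 0.0, 'grip_width': 0.09425944674192537}
```

View pics/scene0.png

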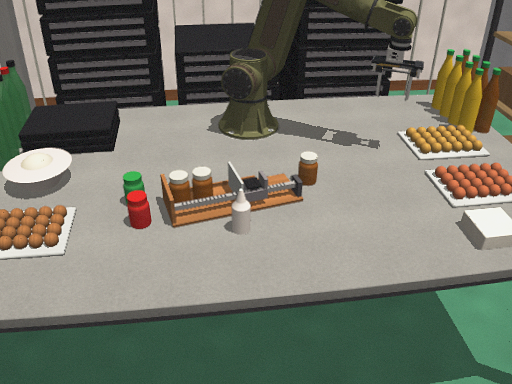

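View pics/top0.png

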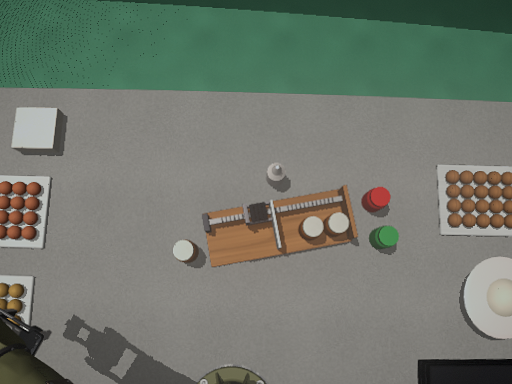

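The scene view shows the rack mid-table, with the pad near (253,184). In the top view the black pad is near (258,212), the dark end block near (207,222), the jars' lids at (313,227), (338,223) and (185,251), and the sauce bottle at (276,173). I'll enlarge the top view and project it.

```bash
cat >h.py <<'E'
import numpy as np,cv2,pickle
d=pickle.load(open("c.pkl","rb"))
def ray(n,uv,z):
    c=d[n];K=np.array([[c["fx"],0,c["cx"]],[0,c["fy"],c["cy"]],[0,0,1]])
    p=cv2.undistortPoints(np.array([[uv]],float),K,np.array(c["dist"]))[0,0]
    T=c["camera_from_world"];R=T[:3,:3];o=-R.T@T[:3,3];v=R.T@np.array([p[0],-p[1],-1])
    return o+v*(z-o[2])/v[2]
E
python3 - <<'E'
from h import *
im=d["top"]["image"];cv2.imwrite("pics/t1.png",cv2.resize(im[160:280,170:400,::-1],None,fx=3.45,fy=3.45,interpolation=cv2.INTER_CUBIC))
im=d["scene"]["image"];cv2.imwrite("pics/s1.png",cv2.resize(im[140:240,150:340,::-1],None,fx=4,fy=4,interpolation=cv2.INTER_CUBIC))
im=d["top"]["image"]
m=(im.max(2)<60).astype(np.uint8);m[:, :195]=0;m[:195]=0;m[245:]=0;m[:,300:]=0
n,l,s,c=cv2.connectedComponentsWithStats(m)
for i in range(1,n):
    if s[i,4]>15:
        print(s[i],c[i],ray("top",c[i],.085),ray("top",c[i],.068), cv2.minAreaRect(np.argwhere(l==i)[:,::-1].astype(np.float32)))
E
```

```text
(no output)
```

View pics/t1.png

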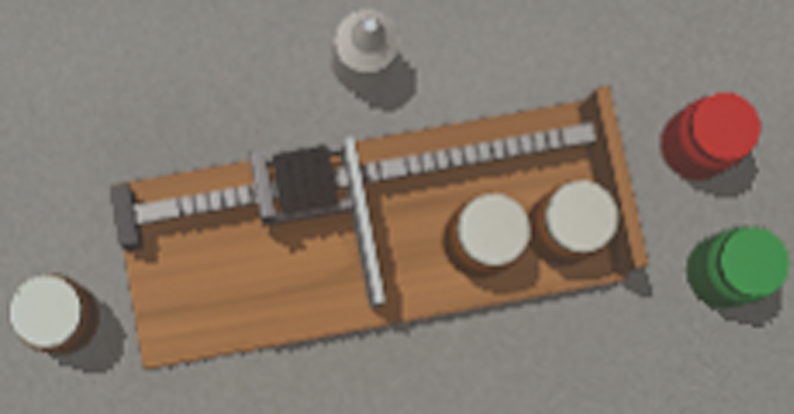

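View pics/s1.png

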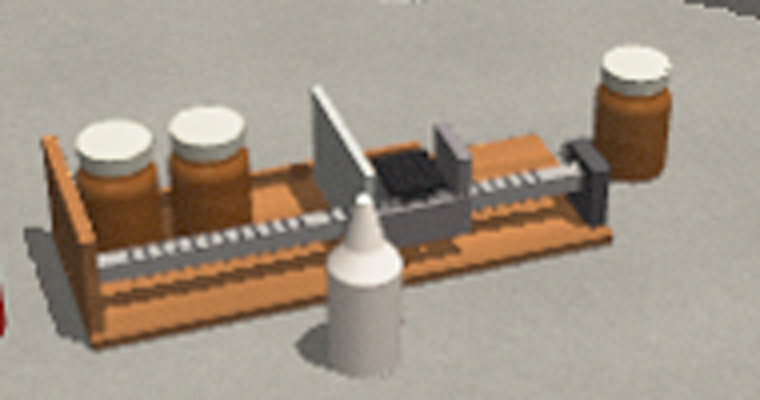

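The enlarged top view shows the pad's corners at about (272,152), (330,146), (340,207) and (283,215), and the end block's top around (124,214). It also shows the jaw plate from (350,140) to (378,303), the board corner at (143,369), and the lug at x≈262. The scene crop agrees: pad between plate and lug, bottle in front.

```bash
python3 - <<'E'
from h import *
np.set_printoptions(precision=4,suppress=True)
im=d["top"]["image"]
print(im[212,258],im[212,250:268].max(1))
m=(im.max(2)<66).astype(np.uint8);M=np.zeros_like(m);M[198:228,242:274]=1;m*=M
n,l,s,c=cv2.connectedComponentsWithStats(m);i=1+s[1:,4].argmax();print("mask pad",s[i],c[i],ray("top",c[i],.085))
f=lambda x,y,z:ray("top",(170+(x+.5)/3.45-.5,160+(y+.5)/3.45-.5),z)
def g(x,y,z):return ray("scene",(150+(x+.5)/4-.5,140+(y+.5)/4-.5),z)
P=f(306,180,.085);B=f(124,214,.068);C=f(143,369,.012);F1=f(605,88,.097);F2=f(643,268,.097);J1=f(350,140,.105);J2=f(378,303,.105)
bar_end=f(585,133,.058)
print("pad",P,"scene pad",g(408,173,.085));print("pad corners",[f(*p,.085) for p in[(272,152),(330,146),(340,207),(283,215)]])
print("block",B,"fixed",F1,F2,np.linalg.norm(F1-F2),"jaw",J1,J2,np.linalg.norm(J1-J2))
# fit rack pose: known rack points
for nm,v in(("block-pad",(B-P)),("barend-block",B-bar_end),("jaw",J1-J2),("fixed",F1-F2)):
    a=np.degrees(np.arctan2(v[1],v[0]));print(nm,a, np.linalg.norm(v[:2]))
src=np.array([[.06,.12],[-.065,.13]]);
lug=f(262,184,.105);print("lug",lug)
for nm,p in(("jarA",f(582,216,.1)),("jarB",f(493,230,.1)),("jarC",f(46,311,.1)),("sauce",f(370,27,.14))):print(nm,p)
print("corner",C)
E
```

```text
[61 54 50] [67 66 66 64 63 64 65 64 61 61 64 63 63 64 63 62 66 97]
mask pad [248 203  20  19 241] [258.4689 211.5394] [ 0.5548 -0.0625  0.085 ]
pad [ 0.554  -0.0622  0.085 ] scene pad [ 0.5643 -0.0628  0.085 ]
pad corners [array([ 0.5763, -0.034 ,  0.085 ]), array([ 0.5825, -0.0811,  0.085 ]), array([ 0.5326, -0.0903,  0.085 ]), array([ 0.5249, -0.0443,  0.085 ])]
block [0.5244 0.0859 0.068 ] fixed [ 0.6344 -0.3047  0.097 ] [ 0.4879 -0.3339  0.097 ] 0.14932662301701025 jaw [ 0.5845 -0.0965  0.105 ] [ 0.4547 -0.121   0.105 ] 0.13208190015599774
block-pad 101.30852958451639 0.15108145274131257
barend-block 101.72275209279772 0.3895824196691118
jaw 10.710295951455349 0.13208190015599774
fixed 11.27839417159164 0.14932662301701025
lug [ 0.547  -0.0269  0.105 ]
jarA [ 0.5283 -0.2843  0.1   ]
jarB [ 0.5153 -0.2125  0.1   ]
jarC [0.442  0.1409 0.1   ]
sauce [ 0.6696 -0.1092  0.14  ]
corner [0.4002 0.0701 0.012 ]
```

servo_tool(motion=[[1,1.5,-2.5,0,-3],[1,3.5,-6,0,-6],[1,5.5,-10,0,-10],[1,8,-14,0,-14],[1,10,-18,0,-17],[1,12,-22,0,-20],[1,14.5,-26,0,-24],[1,16.5,-30,0,-28],[1,19,-34,0,-32],[1,21,-38,0,-35],[1,23.5,-42,0,-39],[1,25.5,-46,0,-43],[1,28,-50,0,-47],[1,29.5,-53,0,-50],[1,30.8,-55,0,-52],[1,30.8,-55,0,-52]])

```text
time_s: 2.1
ee_pos: [0.5553, -0.0596, 0.404]
eef_rot: [-3.141, -0.0, 1.767]
force: [-0.5, 0.7, -0.3]
grip_width: 0.0002
grip_force: 0.0
```

```bash
python3 - <<'E'
from station import ctrl
import cv2
o=ctrl.get_obs();print({k:o[k] for k in("time_s","ee_pos","eef_rot","force","grip_width")})
c=ctrl.camera("wrist");cv2.imwrite("pics/w1.png",c["image"][:,:,::-1])
print(c["hand_eye"],c["fx"])
c=ctrl.camera("scene");cv2.imwrite("pics/s2.png",cv2.resize(c["image"][90:240,150:340,::-1],None,fx=4,fy=4))
E
```

```text
{'time_s': 2.1, 'ee_pos': array([ 0.55533634, -0.05960287,  0.40396577]), 'eef_rot': array([-3.14056165e+00, -3.69698763e-04,  1.76657802e+00]), 'force': array([-0.52028943,  0.74816378, -0.2978068 ]), 'grip_width': 0.0002462491117334554}
[[ 2.56468608e-04  9.59080044e-01  2.83134957e-01  8.35379639e-02]
 [ 9.99999952e-01 -2.94412053e-04  9.14621403e-05  8.46751445e-04]
 [ 1.71077857e-04  2.83134920e-01 -9.59080074e-01  2.07049027e-02]
 [ 0.00000000e+00  0.00000000e+00  0.00000000e+00  1.00000000e+00]] 316.2593619601211
```

View pics/w1.png

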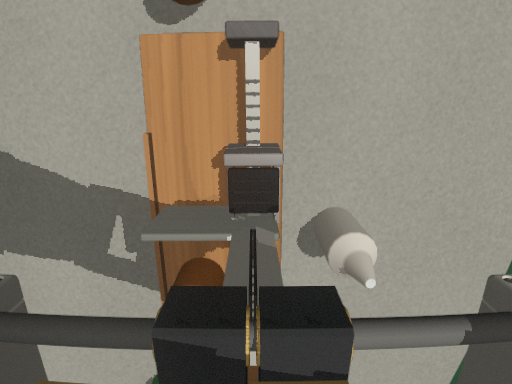

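The wrist view shows the pad at about (229–279, 168–212) with centre (254,190), the lug's top edge at rows 152–165, the jaw plate at row 237 and the end block's top around (252,30). I'll project these as a check.

```bash
python3 - <<'E'
from station import ctrl
import numpy as np,cv2
from scipy.spatial.transform import Rotation as Ro
np.set_printoptions(precision=4,suppress=True)
o=ctrl.get_obs();c=ctrl.camera("wrist");H=c["hand_eye"];K=np.array([[c["fx"],0,c["cx"]],[0,c["fy"],c["cy"]],[0,0,1]])
R=Ro.from_euler("xyz",o["eef_rot"]).as_matrix()
def w(u,v,z):
    p=cv2.undistortPoints(np.array([[[u,v]]],float),K,np.array(c["dist"]))[0,0]
    r=R@H[:3,:3]@np.array([p[0],-p[1],-1]);s=R@H[:3,3]+o["ee_pos"];return s+r*(z-s[2])/r[2]
P=w(254,190,.085);B=w(252,28,.068)
print("pad",P,[w(*q,.085) for q in((229,168),(279,168),(279,212),(229,212))]);print("lug top",w(254,165,.105),"plate",w(186,237,.105))
print("block",B,w(226,22,.068),w(278,22,.068),"dist",np.linalg.norm((B-P)[:2]),np.degrees(np.arctan2(*(B-P)[[1,0]])))
E
```

```text
pad [ 0.5568 -0.0579  0.085 ] [array([ 0.5288, -0.0411,  0.085 ]), array([ 0.576 , -0.0316,  0.085 ]), array([ 0.5858, -0.0753,  0.085 ]), array([ 0.5368, -0.0852,  0.085 ])]
lug top [ 0.551  -0.0296  0.105 ] plate [ 0.5008 -0.1113  0.105 ]
block [0.5253 0.0888 0.068 ] [0.5009 0.0893 0.068 ] [0.5476 0.0987 0.068 ] dist 0.14998165538189756 102.10514626305283
```

servo_tool(motion=[[1,-0.1,0.4,-3,0],[1,-0.1,0.4,-7,0],[1,-0.1,0.4,-9.5,0],[1,-0.1,0.4,-10.8,0],[1,-0.1,0.4,-11.2,0],[1,-0.1,0.4,-11.2,0],[1,-0.1,0.4,-11.2,0]])

```text
time_s: 3.12
ee_pos: [0.5541, -0.0546, 0.2936]
eef_rot: [3.14, 0.001, 1.768]
force: [0.9, -0.1, -0.7]
grip_width: 0.0
grip_force: 0.0
```

servo_tool(motion=[[1,0,0,-0.3,0],[1,0,0,-0.6,0],[1,0,0,-0.8,0],[1,0,0,-1.0,0],[1,0,0,-1.0,0]])

```text
time_s: 3.75
ee_pos: [0.554, -0.0546, 0.2828]
eef_rot: [3.142, 0.0, 1.768]
force: [-2.0, -0.8, 4.6]
grip_width: 0.0008
grip_force: 2.4
```

servo_tool(motion=[[1,0,0,-0.2,0],[1,0,0,-0.4,0],[1,0,0,-0.6,0],[1,0,0,-0.6,0]])

```text
time_s: 4.25
ee_pos: [0.554, -0.0546, 0.277]
eef_rot: [3.141, 0.0, 1.768]
force: [-2.7, 0.7, 7.8]
grip_width: 0.0002
grip_force: 3.5
```

servo_tool(motion=[[1,0,0,-0.1,0],[1,0,0,-0.1,0],[1,-0.1,0.5,-0.1,0],[1,-0.2,1,-0.1,0],[1,-0.3,1.5,-0.1,0],[1,-0.4,2,-0.1,0],[1,-0.5,2.5,-0.1,0],[1,-0.6,3,-0.1,0],[1,-0.7,3.5,-0.1,0],[1,-0.8,4,-0.1,0],[1,-0.9,4.5,-0.1,0],[1,-1.0,5,-0.1,0],[1,-1.1,5.5,-0.1,0],[1,-1.2,6,-0.1,0],[1,-1.2,6,-0.1,0]])

```text
time_s: 6.12
ee_pos: [0.5418, 0.0056, 0.2759]
eef_rot: [-3.141, -0.0, 1.769]
force: [-6.0, -0.4, 6.7]
grip_width: 0.0005
grip_force: 3.6
```

```bash
python3 - <<'E'
from station import ctrl
import cv2
c=ctrl.camera("scene");cv2.imwrite("pics/s3.png",cv2.resize(c["image"][90:240,150:340,::-1],None,fx=4,fy=4))
E
```

```text
(no output)
```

View pics/s3.png

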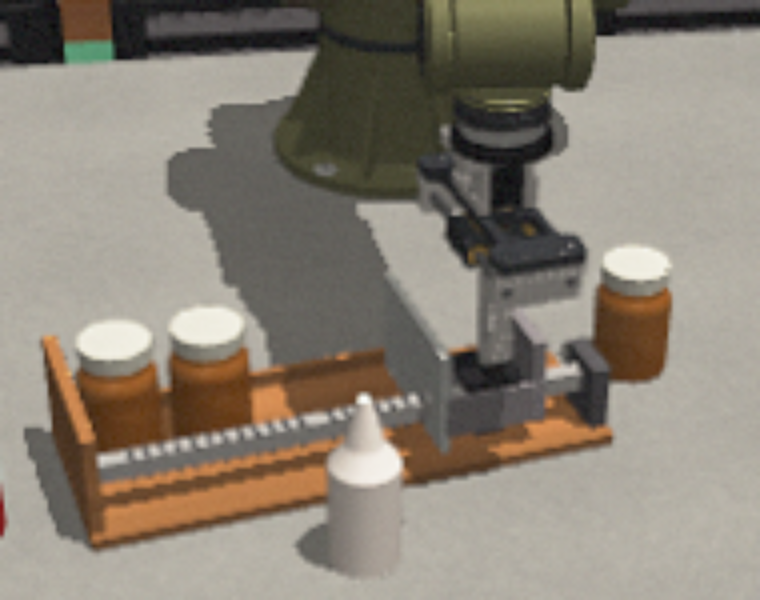

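The picture shows the stop well back at about (490,380), with the finger on the pressed pad near (490,365); jars and bottle are unmoved.

servo_tool(motion=[[1,-0.2,0.5,0,0],[1,-0.3,1,0,0],[1,-0.4,1.5,0,0],[1,-0.5,2,0,0],[1,-0.6,2.3,0,0],[1,-0.7,2.6,0,0],[1,-0.7,2.8,0,0],[1,-0.7,2.8,0,0]])

```text
time_s: 7.18
ee_pos: [0.5353, 0.0334, 0.2764]
eef_rot: [3.14, 0.001, 1.768]
force: [-0.7, -0.3, 7.0]
grip_width: 0.0005
grip_force: 3.6
```

servo_tool(motion=[[1,0,0.2,0,0],[1,-0.1,0.4,0,0],[1,-0.1,0.6,0,0],[1,-0.1,0.6,0,0]])

```text
time_s: 7.68
ee_pos: [0.5344, 0.039, 0.2765]
eef_rot: [3.14, 0.001, 1.768]
force: [0.3, -4.0, 6.4]
grip_width: 0.0004
grip_force: 3.5
```

servo_tool(motion=[[1,-0.1,0.3,0,0],[1,-0.1,0.6,0,0],[1,-0.2,0.9,0,0],[1,-0.2,0.9,0,0]])

```text
time_s: 8.18
ee_pos: [0.5327, 0.047, 0.2765]
eef_rot: [3.138, 0.004, 1.768]
force: [6.8, -16.0, 4.1]
grip_width: 0.0007
grip_force: 10.4
```

```bash
python3 - <<'E'
from station import ctrl
import cv2
c=ctrl.camera("scene");cv2.imwrite("pics/s4.png",cv2.resize(c["image"][140:220,220:330,::-1],None,fx=7,fy=7))
E
```

```text
(no output)
```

View pics/s4.png

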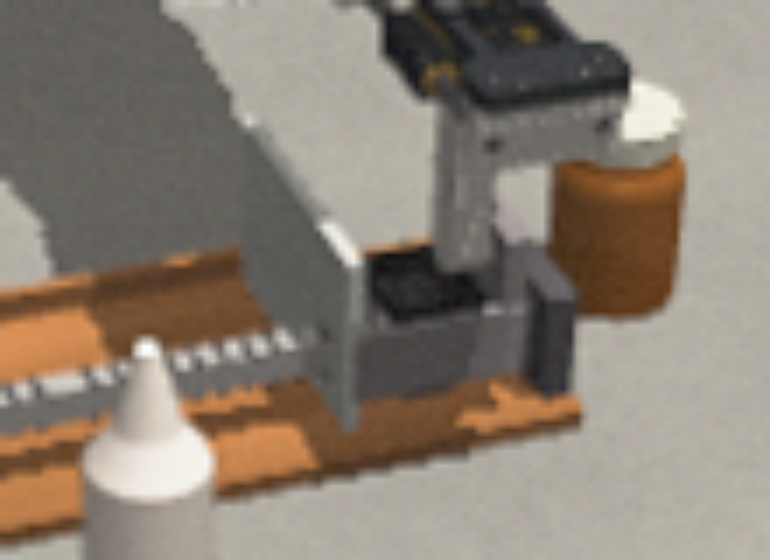

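The stop's body is at the end block, the finger bears on the lug at about (490,250), and a 16 N reaction confirms the hard stop. I'll release with straight lift first.

servo_tool(motion=[[1,0,-0.1,0.3,0],[1,0,-0.1,0.7,0],[1,0,-0.1,1.1,0],[1,0.1,-0.6,1.5,0],[1,0.2,-1.0,2.5,0],[1,0.2,-1.0,5,0],[1,0.2,-1.0,9,0],[1,0.2,-1.0,13,0],[1,0.2,-1,15,0],[1,0.2,-1,15,0],[1,0.2,-1,15,0]])

```text
time_s: 9.6
ee_pos: [0.5339, 0.0384, 0.4247]
eef_rot: [-3.14, -0.0, 1.768]
force: [0.0, -0.5, -0.4]
grip_width: 0.0003
grip_force: 0.0
```

```bash
python3 - <<'E'
from station import ctrl
import cv2,numpy as np
a=[]
for n,(y,x) in(("scene",(130,200)),("top",(170,170))):
    c=ctrl.camera(n);a.append(cv2.resize(c["image"][y:y+110,x:x+190,::-1],None,fx=4,fy=2.7*1.0) if 0 else cv2.resize(c["image"][y:y+100,x:x+200,::-1],(600,300)))
cv2.imwrite("pics/f.png",np.vstack(a));print(ctrl.get_obs()["force"])
E
```

```text
[ 0.34388841  0.38725679 -0.28418979]
```

View pics/f.png

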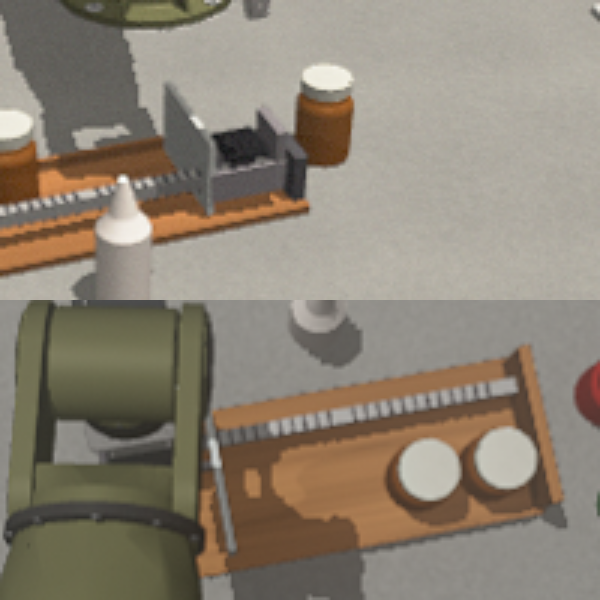

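The stop is against the end block at about (290,165), its pad is up at (240,148), and all jars and the bottle are in place with the arm clear.

```bash
python3 -c "
from station import ctrl
print(ctrl.hand_in())"
```

```text
the job is handed in; nothing more can be done
None
```

The stop is pushed fully back to its end stop, the pad has sprung up, the jars and sauce bottle look unmoved in the last pictures, and the job is handed in; the hand-in gave no verdict.

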